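# Tip the sorting board and bin ball and nut

### The arm

A 6-joint arm with a two-finger parallel gripper is mounted at the origin on the work surface. World frame = base frame: x ahead of the robot, y to its left, z up, the work surface at z = 0. Lengths are in m, angles in rad, forces in N, time in s.
With the tool pointing down it reaches from about 0.3 to 0.875 m from the base axis. Payload 6.4 kg.
Tool frame: the origin (TCP) lies between the finger pads; the fingertips stand 25 mm ahead of it and the grasp point (between the pads) lies 6 mm ahead of it; z points along the fingers, y is the line along which they close (so a half turn about z gives the same grasp; the last joint's range is limited). The gripper opens to 85 mm and grips with 20 to 120 N. Pads are 22 mm wide; open, the fingers measure 114 mm over their backs; the gripper's body (76 mm by 85 mm) begins 54 mm behind the grasp point. The pads swing forward as they close: fully open they stand 13 mm farther back than shut.
Start: joints at [-1.339, 0.181, 1.607, -0, 1.354, -0.206], TCP at [0.244, -0.521, 0.223] pointing down, gripper open.
Joint ranges: [-2.99, 2.99], [-0.89, 2.07], [0.3, 2.58], [-1.14, 4.28], [0, 2.63], [-3.12, 3.12]. Speed limits (rad/s): [2.57, 2.57, 3.01, 3.14, 3.14, 3.14].

### API

Orientations are given as a unit quaternion [w, x, y, z].
In Python, from bench import ctrl gives the robot as it stands.
- The arm moves only by the tool servo_tool, never from a script. Its argument "series" is text: rows parted by semicolons, each of 7 numbers parted by spaces: the gripper command: -1 is fully open, 1 is shut, values between are in proportion, then the shift along the tool's x, y, z in m, then the turn, a rotation vector about the tool's x, y, z in degrees. A call has 1 to 12 rows; each row is the pose to reach, as a shift and turn from the pose commanded when the call began, along the tool's axes at that moment; what a row does not reach only later rows make up. A row lasts 1/12 s, in which the tool goes at most 41.7 mm and 7.16 degrees, less where a joint would pass 70% of its speed; a pose out of reach is approached as far as the arm can. A call with a gripper value outside its range is refused whole. The fingers move at their own pace and stop on an object; the grip force is fixed at half the most. Time passes only in rows, so rows that repeat a pose let the fingers close. It gives the time, the measured TCP pose, the force, the opening and the grip force at its end, in the units of the state.
- ctrl.get_obs(): the state, without advancing time (a new reading comes with each control period).
- ctrl.camera(name): name is "side" or "top"; returns a dict with "img" (384x512x3 uint8, red, green, blue), "z_map" (384x512 float32, m along the optical axis (not along the pixel's ray), 0 where there is no reading), "fovy" (degrees; the focal length in pixels is half the picture's height over the tangent of half this angle, whatever the lens; pixels are square), "cx", "cy" (the principal point, pixels), "extrinsics" (4x4, takes a point from camera to world coordinates). Camera axes: x right, y down, z forward; pixel columns grow to the right and rows downward; lengths in m; the calibration is good to about 2 mm. A picture is of the moment at which its call begins.
- ctrl.hand_in(): hands the job in; it is judged then, once.
The state is a dict: "time_s": time; "q": joint angles; "dq": joint speeds; "joint_efforts": joint torques, N m; "eef_pos": TCP position; "eef_rot": TCP orientation; "wrist_force": force on the tool from outside, world axes, zero at the start; "torque": the same for the moment, N m; "opening": opening from 0.0 (shut) to 1.0 (fully open); "grasp_force": force on a finger pad.
Only numpy, scipy, OpenCV 4.12 (cv2) and the standard library are available. Lean on these libraries where they do the work, as an engineer would, in place of code of your own. Each camera call takes 0.05 s, during which the arm holds its last target. There are 200 camera calls.

### The job

On the garage bench a steel ball and a brass hex nut lie on the plywood tipping board. Press the board's red pad down until the ball has rolled off into the green catch tray while the nut stays behind on the board, never touching the ball yourself, and let the board spring back. Then pick the nut off the board and put it in the blue tray, not the yellow one.

Things in the scene. Friction and masses are not known exactly. Their poses are not given: they have to be found in the camera images.
- sorter: Fixed wooden stand of the tipping board. Origin: on the bench under the board's middle, z up. Board: inside 230 mm (x) by 200 mm (y), top 64 mm above the bench, hinged on the x-parallel line y = 0, 60 mm up; rims 16 mm high at both x sides, 20 mm at its +y end, open at its -y end (y = -100 mm), where the ball leaves into the catch tray. Red pad at the +x side.
- catch (a point): Centre of the inner floor of the green catch tray with black lining, fixed to the stand at the board's open end: 250 mm (sorter's x) by 124 mm (sorter's y), walls 5 mm thick and 50 mm high, only a 13 mm sill next to the board; floor 5 mm above the bench.
- board (a joint): Tilt of the board, rad. 0 = at rest, leaning back 1.5 degrees so that the ball does not roll off by itself; grows to a stop at 0.30 as the red pad is pressed and the open end sinks. Springs back to 0, damped, when released. The pad needs about 4 N to start and 9 N (slowly) at the stop. Held above 0.2 the ball is off within 1.5 s; the nut stays by friction.
- pad (a point): Point on top of the red plastic pad to press straight down on, 158 mm in x and -70 mm in y from the sorter's origin, 66 mm above the bench at rest. The pad is 8 mm thick and shows 62 mm (sorter's x) by 50 mm (sorter's y), this point near its middle; it sinks about 20 mm from rest to stop.
- ball_center (a point): Centre of the polished steel ball, 30 mm in diameter, 110 g, at the start on the left or right half of the board.
- nut: Brass-coloured hexagon nut lying flat on the board on the other half from the ball: 36 mm across flats (41.6 mm across corners), 19 mm high, 22 mm bore, 110 g. Origin: centre of its underside, z up. One pair of flats faces its +x and -x, the others follow every 60 degrees.
- tray: Blue open plastic tray fixed to the bench, 120 mm (x) by 150 mm (y), 40 mm high, walls 4 mm, floor about 4 mm thick. Origin: centre of its underside, z up. A yellow tray of the same shape, not wanted, stands beside it; which is the nearer varies.

How it is judged:
On the way:
1. the ball has rolled into the green catch tray while the nut is still on the board (x of ball_center in the frame of sorter between -0.12 and 0.12 m and y of ball_center in the frame of sorter between -0.232 and -0.108 m and z of ball_center in the frame of sorter between 0.005 and 0.05 m and x of nut in the frame of sorter between -0.115 and 0.115 m and y of nut in the frame of sorter between -0.1 and 0.1 m and z of nut in the frame of sorter between 0.03 and 0.11 m), for 0.2 s.
At the end, for the whole second after the job is handed in: The ball lies in the green catch tray, the nut lies at rest inside the blue tray (its origin within the tray's outline and below its rim), and the board is back at rest (below 0.04 rad) (x of ball_center in the frame of sorter between -0.12 and 0.12 m and y of ball_center in the frame of sorter between -0.232 and -0.108 m and z of ball_center in the frame of sorter between 0.005 and 0.05 m and x of nut in the frame of tray between -0.06 and 0.06 m and y of nut in the frame of tray between -0.075 and 0.075 m and z of nut in the frame of tray between -0.002 and 0.04 m and value of joint board below 0.04 rad and linear speed of nut below 0.03 m/s); the robot touches nothing.
It fails at once if the gripper or arm touches the ball (contact force between any of the fingers, the arm and ball above 0.3 N).
It also fails if it takes over 54 s, if anything falls off the work surface, if the arm or the gripper's body presses on something with over 40 N, if the wrist force passes 120 N, or if a joint passes its speed limit or range.

## Working session

There is one attempt and no reset: what is moved stays moved. The work goes in short steps, Python scripts to look and compute and a tool call to move; the robot and the scene stay as the last step left them, time stands still between calls to the robot, and variables do not carry over. Pictures are saved under pics/ and viewed, at most 10 in all, crops included, and the job is handed in when it is done.

Besides the shell and the picture viewer there is one more tool, called after "Emit:" as name(argument=value, ...) on one line, values as JSON. servo_tool: Moves the arm, as the interface text tells. Its arguments: {"type":"object","properties":{"series":{"type":"string"}},"required":["series"]}

```bash
mkdir -p pics; cat > h.py <<'E'
import numpy as np, cv2
from bench import ctrl
def cam(n):
    c=ctrl.camera(n); h=c["img"].shape[0]
    c["f"]=h/2/np.tan(np.radians(c["fovy"])/2); c["E"]=np.array(c["extrinsics"]); return c
def pts(c):
    v,u=np.mgrid[:384,:512]; z=c["z_map"]
    P=np.stack([(u-c["cx"])/c["f"]*z,(v-c["cy"])/c["f"]*z,z],-1)
    return P@c["E"][:3,:3].T+c["E"][:3,3]
def ray(c,u,v,z):
    d=c["E"][:3,:3]@np.array([(u-c["cx"])/c["f"],(v-c["cy"])/c["f"],1]);o=c["E"][:3,3]
    return o+d*(z-o[2])/d[2]
E
python3 - <<'E'
from h import *
for n in("top","side"):
    c=cam(n);cv2.imwrite(f"pics/{n}0.png",c["img"][:,:,::-1]); print(n,c["fovy"],c["E"].round(3).tolist())
    np.savez(f"{n}0.npz",img=c["img"],P=pts(c))
o=ctrl.get_obs();print(o)
E
```

```text
top 54.606623738664936 [[0.174, -0.957, 0.232, 0.411], [-0.985, -0.168, 0.046, 0.025], [-0.005, -0.236, -0.972, 0.79], [0.0, 0.0, 0.0, 1.0]]
side 52.33993045221277 [[-0.933, -0.18, 0.312, 0.299], [-0.36, 0.439, -0.823, 0.799], [0.012, -0.88, -0.474, 0.526], [0.0, 0.0, 0.0, 1.0]]
{'time_s': 0.1, 'q': array([-1.33927939e+00,  1.81430265e-01,  1.60787643e+00, -5.94937198e-05,
        1.35381294e+00, -2.06325319e-01]), 'dq': array([-4.77896839e-04, -2.26259013e-03, -2.75712491e-03,  2.68876862e-04,
        1.75302016e-03, -2.42049756e-05]), 'joint_efforts': array([ 2.42487067e-04, -4.45879269e+01, -3.52241099e+01, -2.74103159e-04,
        4.06910534e-03, -1.41581083e-05]), 'eef_pos': array([ 0.24366045, -0.52027133,  0.22211003]), 'eef_rot': array([-7.63064138e-04,  9.76130643e-01,  2.17182837e-01, -3.86586594e-05]), 'wrist_force': array([-0.11616653,  0.75400003, -1.00626112]), 'torque': array([-0.03158859,  0.00515311, -0.02768081]), 'grasp_force': 0.0, 'opening': 0.999690875166464}
```

View pics/top0.png

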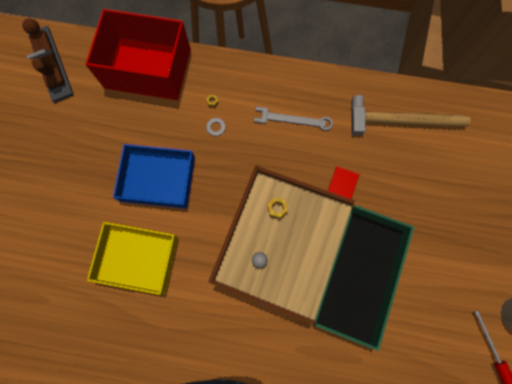

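View pics/side0.png

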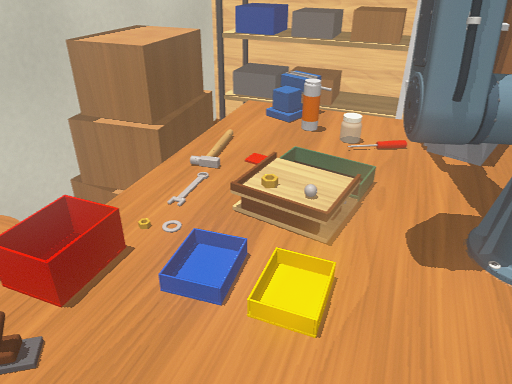

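Top view: ball at about (260,260), nut (277,208), red pad (344,183), blue tray (155,177), yellow tray (133,258), catch tray (365,275). The side view shows the same layout, with the nut upright and flat on the board.

```bash
python3 - <<'E'
from h import *
def mask(img,box,lo,hi):
    hsv=cv2.cvtColor(img,cv2.COLOR_RGB2HSV);m=cv2.inRange(hsv,lo,hi);k=np.zeros_like(m);x0,y0,x1,y1=box;k[y0:y1,x0:x1]=255
    return m&k
c=cam("top");img=c["img"];P=pts(c)
# pad
m=mask(img,(320,160,365,205),(0,150,80),(8,255,255))
p=P[m>0];print("pad",m.sum()//255,np.median(p,0),cv2.minAreaRect(np.argwhere(m)[:,::-1].astype(np.float32)))
M=cv2.moments(m,True);print(ray(c,M['m10']/M['m00'],M['m01']/M['m00'],.066))
# blue tray outer rim
m=mask(img,(100,130,205,220),(100,120,30),(130,255,255))
p=P[m>0];t=p[p[:,2]>.034];r=cv2.minAreaRect(t[:,:2].astype(np.float32)*1000);print("blue",r,np.percentile(t[:,2],[5,50,95]))
# catch rim
m=mask(img,(310,195,420,355),(70,80,20),(95,255,255))
p=P[m>0];t=p[p[:,2]>.044];r=cv2.minAreaRect(t[:,:2].astype(np.float32)*1000);print("catch",r,cv2.boxPoints(r),np.percentile(t[:,2],[5,50,95]))
# nut
m=mask(img,(260,192,295,225),(18,170,100),(32,255,255))
cs=max(cv2.findContours(m,cv2.RETR_EXTERNAL,cv2.CHAIN_APPROX_NONE)[0],key=cv2.contourArea)
p=P[m>0];t=p[p[:,2]>.075];print("nut",len(p),np.percentile(p[:,2],[5,50,90]),t.mean(0),cv2.minEnclosingCircle(t[:,:2].astype(np.float32)*1000))
np.save("nut.npy",t)
# ball
q=P[250:271,250:271].reshape(-1,3);s=q[q[:,2]>.078];print("ball top",s[s[:,2].argmax()],s.mean(0),len(s))
b=P[195:300,225:330].reshape(-1,3);print("board z",np.median(b[:,2]))
big=cv2.resize(img[185:285,240:340],None,fx=6,fy=6,interpolation=cv2.INTER_CUBIC);cv2.imwrite("pics/crop.png",big[:,:,::-1])
E
```

```text
pad 705 [ 0.63711879 -0.11039577  0.06577552] ((343.2000427246094, 182.40000915527344), (25.298221588134766, 27.828041076660156), 18.434947967529297)
[ 0.63705021 -0.11038121  0.066     ]
blue ((558.18310546875, 181.1869659423828), (395.4715576171875, 166.3346710205078), 69.47444915771484) [0.03475334 0.03911384 0.04201088]
catch ((477.954833984375, -115.66679382324219), (249.91371154785156, 244.35667419433594), 78.68882751464844) [[ 333.64093  -214.2328  ]
 [ 573.2513   -262.16028 ]
 [ 622.26874   -17.100784]
 [ 382.6584     30.82669 ]] [0.044629   0.04940151 0.05202808]
nut 209 [0.07016899 0.08147469 0.08315946] [0.55957588 0.0130869  0.08894322] ((495.19244384765625, 19.666627883911133), 84.40726470947266)
ball top [0.41096456 0.02516481 0.78989085] [0.45546273 0.03026614 0.09528651] 197
board z 0.06407029152676513
```

View pics/crop.png

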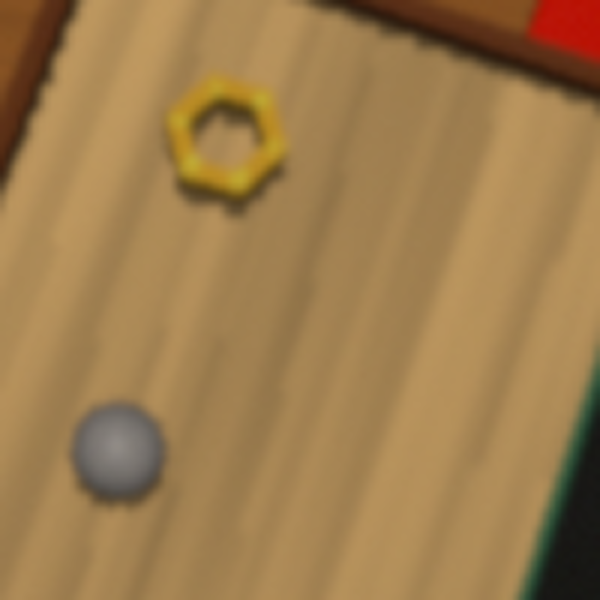

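```bash
python3 - <<'E'
from h import *
from scipy.spatial.transform import Rotation as R
def mask(img,box,lo,hi):
    hsv=cv2.cvtColor(img,cv2.COLOR_RGB2HSV);m=cv2.inRange(hsv,lo,hi);k=np.zeros_like(m);x0,y0,x1,y1=box;k[y0:y1,x0:x1]=255
    return m&k
c=cam("top");img=c["img"];P=pts(c);ok=c["z_map"]>0
def rim(n,box,lo,hi,z0,z1,h):
    m=mask(img,box,lo,hi);s=(m>0)&ok&(P[:,:,2]>z0)&(P[:,:,2]<z1)
    uv=np.argwhere(s)[:,::-1];g=np.array([ray(c,u,v,h)[:2] for u,v in uv],np.float32)*1000
    r=cv2.minAreaRect(g);print(n,r,cv2.boxPoints(r).round().tolist());return g
rim("blue",(100,130,205,220),(100,120,30),(130,255,255),.034,.046,.04)
rim("catch",(310,195,420,355),(70,80,20),(95,255,255),.042,.056,.05)
rim("pad",(320,160,365,205),(0,150,80),(8,255,255),.05,.075,.066)
# nut hex: upscaled hue mask projected at top height
S=6;x0,y0=255,188
big=cv2.resize(img[y0:y0+42,x0:x0+42],None,fx=S,fy=S,interpolation=cv2.INTER_CUBIC)
hsv=cv2.cvtColor(big,cv2.COLOR_RGB2HSV)
for vmin in(150,):
    m=cv2.inRange(hsv,(18,165,vmin),(34,255,255))
    ct=max(cv2.findContours(m,cv2.RETR_EXTERNAL,cv2.CHAIN_APPROX_NONE)[0],key=cv2.contourArea)[:,0]
    g=np.array([ray(c,x0+(u+.5)/S-.5,y0+(v+.5)/S-.5,.084)[:2] for u,v in ct])*1000
    h=cv2.convexHull(g.astype(np.float32))[:,0]
    M=cv2.moments(h);print("nut",M['m10']/M['m00'],M['m01']/M['m00'],"area",M['m00'],"expect",36**2*.866)
    a=np.radians(np.arange(0,180,2));w=np.ptp(h@np.array([np.cos(a),np.sin(a)]),axis=0)
    w3=w.reshape(3,30).mean(0);print("flat normal deg (mod60)",np.argmin(w3)*2,w3.min(),w3.max(),w[np.argmin(w3)::30])
bs=P[250:271,250:271].reshape(-1,3);bs=bs[(bs[:,2]>.08)&(bs[:,2]<.11)];print("ball",bs.mean(0),bs[:,2].max())
T=R.from_quat(ctrl.get_obs()["eef_rot"],scalar_first=True).as_matrix();print(T.round(3))
E
```

```text
blue ((594.891845703125, 280.9698791503906), (118.50007629394531, 149.3077850341797), 3.9727864265441895) [[531.0, 351.0], [541.0, 202.0], [659.0, 211.0], [649.0, 360.0]]
catch ((465.65496826171875, -177.7992401123047), (120.77494049072266, 244.1903533935547), 78.95724487304688) [[334.0, -214.0], [574.0, -260.0], [597.0, -142.0], [357.0, -95.0]]
pad ((638.902587890625, -110.2483901977539), (49.540931701660156, 56.02132797241211), 79.03118896484375) [[607.0, -129.0], [662.0, -140.0], [671.0, -91.0], [616.0, -81.0]]
nut 561.2139916679779 13.019056065910899 area 1096.988593701848 expect 1122.336
flat normal deg (mod60) 52 36.28787312083847 39.42762304379162 [36.50252748 36.79976646 35.56132543]
ball [0.45621279 0.0303413  0.08852468] 0.09603030672062596
[[ 0.906  0.424 -0.   ]
 [ 0.424 -0.906  0.001]
 [ 0.    -0.001 -1.   ]]
```

Emit:
servo_tool(series="1 .01 -.004 0 0 0 0;1 .03 -.012 0 0 0 0;1 .06 -.023 0 0 0 0;1 .095 -.037 0 0 0 0;1 .13 -.05 0 0 0 0;1 .165 -.064 0 0 0 0;1 .2 -.077 0 0 0 0;1 .235 -.091 0 0 0 0;1 .27 -.104 0 0 0 0;1 .3 -.116 0 0 0 0;1 .32 -.124 0 0 0 0;1 .33 -.128 0 0 0 0")

```text
time_s: 1.2
eef_pos: [0.4901, -0.2618, 0.2229]
eef_rot: [-0.0, 0.976, 0.219, 0.0]
wrist_force: [0.1, -1.2, -0.0]
opening: 0.002
grasp_force: 0.0
```

Emit:
servo_tool(series="1 .01 -.004 .005 0 0 0;1 .03 -.012 .01 0 0 0;1 .06 -.023 .02 0 0 0;1 .09 -.035 .03 0 0 0;1 .12 -.046 .04 0 0 0;1 .15 -.058 .06 0 0 0;1 .175 -.067 .08 0 0 0;1 .19 -.073 .095 0 0 0;1 .2 -.077 .105 0 0 0;1 .2 -.077 .105 0 0 0;1 .2 -.077 .105 0 0 0")

```text
time_s: 2.12
eef_pos: [0.6362, -0.1109, 0.1172]
eef_rot: [-0.0, 0.976, 0.217, -0.001]
wrist_force: [-0.2, -0.5, 0.6]
opening: 0.0
grasp_force: 0.0
```

Emit:
servo_tool(series="1 0 0 .01 0 0 0;1 0 0 .02 0 0 0;1 0 0 .026 0 0 0;1 0 0 .029 0 0 0;1 0 0 .032 0 0 0;1 0 0 .034 0 0 0;1 0 0 .034 0 0 0")

```text
time_s: 2.7
eef_pos: [0.6367, -0.1105, 0.0836]
eef_rot: [-0.0, 0.976, 0.217, -0.0]
wrist_force: [-0.2, -0.0, -0.1]
opening: 0.002
grasp_force: 0.0
```

```bash
python3 - <<'E'
from h import *
c=cam("top");s=cam("side")
a=cv2.resize(c["img"][120:280,240:420],None,fx=2.2,fy=2.2);b=cv2.resize(s["img"][90:250,200:380],None,fx=2.2,fy=2.2)
cv2.imwrite("pics/p1.png",np.hstack([a,b])[:,:,::-1]);print(ctrl.get_obs()["wrist_force"])
E
```

```text
[0.47568137 0.28701238 0.35362363]
```

View pics/p1.png

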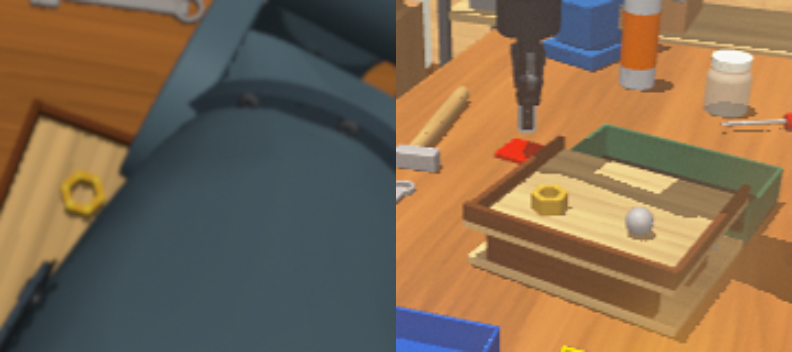

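The left panel (top camera) shows only the arm, which hides the pad. In the right panel (side camera) the fingertips at about (527,130) seem to hover over the pad at (520,150), with the board level. I'll measure that gap by depth.

```bash
python3 - <<'E'
from h import *
s=cam("side");P=pts(s)
for v in range(128,168,2):
    u=int(200+527/2.2); print(v,[ (P[v,x]*1000).round().tolist() for x in (u-2,u)], s["img"][v,u].tolist())
E
```

```text
128 [[181.0, -500.0, 85.0], [176.0, -493.0, 89.0]] [133, 126, 124]
130 [[179.0, -497.0, 80.0], [174.0, -498.0, 80.0]] [132, 125, 123]
132 [[178.0, -497.0, 73.0], [172.0, -496.0, 74.0]] [130, 124, 119]
134 [[177.0, -496.0, 67.0], [171.0, -493.0, 69.0]] [133, 126, 126]
136 [[175.0, -496.0, 60.0], [170.0, -495.0, 61.0]] [131, 124, 122]
138 [[174.0, -497.0, 53.0], [168.0, -497.0, 54.0]] [131, 124, 121]
140 [[173.0, -493.0, 48.0], [167.0, -494.0, 49.0]] [133, 124, 124]
142 [[171.0, -496.0, 40.0], [165.0, -496.0, 41.0]] [132, 125, 124]
144 [[169.0, -497.0, 33.0], [164.0, -492.0, 36.0]] [131, 124, 122]
146 [[168.0, -495.0, 27.0], [163.0, -493.0, 29.0]] [129, 122, 122]
148 [[167.0, -496.0, 20.0], [161.0, -493.0, 22.0]] [132, 124, 123]
150 [[166.0, -489.0, 16.0], [160.0, -491.0, 16.0]] [131, 125, 123]
152 [[164.0, -492.0, 8.0], [159.0, -489.0, 10.0]] [127, 122, 119]
154 [[163.0, -490.0, 2.0], [157.0, -488.0, 4.0]] [120, 118, 117]
156 [[163.0, -473.0, 2.0], [157.0, -481.0, -0.0]] [220, 146, 78]
158 [[163.0, -459.0, 1.0], [157.0, -463.0, 0.0]] [218, 144, 80]
160 [[163.0, -443.0, 1.0], [158.0, -446.0, 1.0]] [220, 148, 84]
162 [[164.0, -426.0, 2.0], [158.0, -430.0, 1.0]] [218, 145, 79]
164 [[164.0, -414.0, 0.0], [158.0, -417.0, -0.0]] [218, 146, 79]
166 [[164.0, -396.0, 1.0], [160.0, -392.0, 4.0]] [218, 146, 76]
```

```bash
python3 - <<'E'
from h import *
s=cam("side");P=pts(s)
for v in range(140,166):
    print(v,[ (P[v,x]*1000).round().tolist() for x in (256,259)], s["img"][v,259].tolist())
E
```

```text
140 [[644.0, -102.0, 123.0], [637.0, -108.0, 122.0]] [90, 77, 72]
141 [[644.0, -102.0, 120.0], [635.0, -102.0, 121.0]] [81, 62, 54]
142 [[642.0, -98.0, 119.0], [635.0, -102.0, 118.0]] [80, 62, 53]
143 [[643.0, -102.0, 114.0], [635.0, -102.0, 116.0]] [82, 65, 53]
144 [[645.0, -105.0, 110.0], [633.0, -98.0, 115.0]] [83, 67, 57]
145 [[643.0, -102.0, 108.0], [636.0, -106.0, 108.0]] [82, 65, 55]
146 [[643.0, -102.0, 106.0], [635.0, -102.0, 107.0]] [78, 63, 49]
147 [[644.0, -105.0, 101.0], [634.0, -100.0, 105.0]] [82, 65, 53]
148 [[644.0, -104.0, 99.0], [633.0, -98.0, 103.0]] [75, 57, 48]
149 [[644.0, -103.0, 96.0], [637.0, -109.0, 95.0]] [154, 153, 148]
150 [[718.0, -296.0, 1.0], [708.0, -298.0, 2.0]] [183, 145, 114]
151 [[713.0, -285.0, 3.0], [704.0, -287.0, 3.0]] [204, 133, 72]
152 [[713.0, -284.0, -1.0], [703.0, -286.0, 0.0]] [203, 135, 69]
153 [[657.0, -137.0, 68.0], [700.0, -277.0, 1.0]] [209, 133, 71]
154 [[656.0, -135.0, 66.0], [646.0, -134.0, 68.0]] [218, 56, 33]
155 [[650.0, -121.0, 70.0], [644.0, -129.0, 67.0]] [196, 54, 29]
156 [[650.0, -121.0, 66.0], [641.0, -120.0, 69.0]] [147, 55, 38]
157 [[648.0, -114.0, 67.0], [639.0, -116.0, 68.0]] [149, 54, 38]
158 [[645.0, -108.0, 67.0], [636.0, -108.0, 69.0]] [150, 54, 36]
159 [[644.0, -105.0, 65.0], [636.0, -107.0, 66.0]] [151, 55, 36]
160 [[641.0, -96.0, 67.0], [633.0, -99.0, 67.0]] [150, 57, 37]
161 [[639.0, -91.0, 66.0], [631.0, -93.0, 67.0]] [145, 53, 32]
162 [[637.0, -86.0, 66.0], [618.0, -59.0, 82.0]] [231, 68, 39]
163 [[637.0, -86.0, 63.0], [615.0, -52.0, 82.0]] [153, 95, 60]
164 [[621.0, -45.0, 82.0], [614.0, -47.0, 82.0]] [155, 97, 60]
165 [[619.0, -41.0, 81.0], [613.0, -45.0, 81.0]] [109, 72, 48]
```

The side camera puts the fingertips at z≈0.094. The reported TCP of 0.084 would put them at 0.059, so the reported height is about 35 mm off. The force reading of 0 fits the camera. I'll carry on by camera and force.

Emit:
servo_tool(series="1 0 0 .008 0 0 0;1 0 0 .016 0 0 0;1 0 0 .022 0 0 0;1 0 0 .025 0 0 0;1 0 0 .028 0 0 0;1 0 0 .03 0 0 0;1 0 0 .03 0 0 0")

```text
time_s: 3.48
eef_pos: [0.636, -0.1103, 0.0537]
eef_rot: [-0.0, 0.976, 0.217, -0.001]
wrist_force: [-5.5, 0.7, 7.2]
opening: -0.001
grasp_force: 3.3
```

```bash
python3 - <<'E'
from h import *
s=cam("side");P=pts(s);o=ctrl.get_obs();print(o["time_s"],o["wrist_force"],o["torque"],o["eef_pos"])
for v in range(146,168,2):
    print(v,[ (P[v,x]*1000).round().tolist() for x in (255,259)], s["img"][v,259].tolist())
cv2.imwrite("pics/p2.png",cv2.resize(s["img"][100:230,210:350],None,fx=4,fy=4)[:,:,::-1])
E
```

```text
3.5333 [-4.82478341  1.48329101  5.83801171] [ 0.1491658   0.86962058 -0.01048933] [ 0.63601679 -0.11030841  0.05391815]
146 [[299.0, 799.0, 526.0], [626.0, -78.0, 118.0]] [86, 73, 64]
148 [[645.0, -99.0, 100.0], [628.0, -84.0, 110.0]] [78, 60, 47]
150 [[646.0, -100.0, 94.0], [634.0, -100.0, 96.0]] [93, 80, 73]
152 [[646.0, -101.0, 88.0], [633.0, -98.0, 91.0]] [80, 65, 53]
154 [[646.0, -101.0, 82.0], [634.0, -100.0, 84.0]] [80, 63, 53]
156 [[646.0, -102.0, 75.0], [635.0, -103.0, 77.0]] [90, 78, 69]
158 [[645.0, -99.0, 71.0], [633.0, -100.0, 73.0]] [80, 61, 49]
160 [[646.0, -101.0, 64.0], [637.0, -109.0, 62.0]] [157, 127, 122]
162 [[643.0, -94.0, 61.0], [631.0, -93.0, 64.0]] [154, 66, 43]
164 [[640.0, -87.0, 59.0], [614.0, -49.0, 81.0]] [155, 97, 62]
166 [[620.0, -34.0, 81.0], [613.0, -47.0, 77.0]] [98, 65, 40]
```

View pics/p2.png

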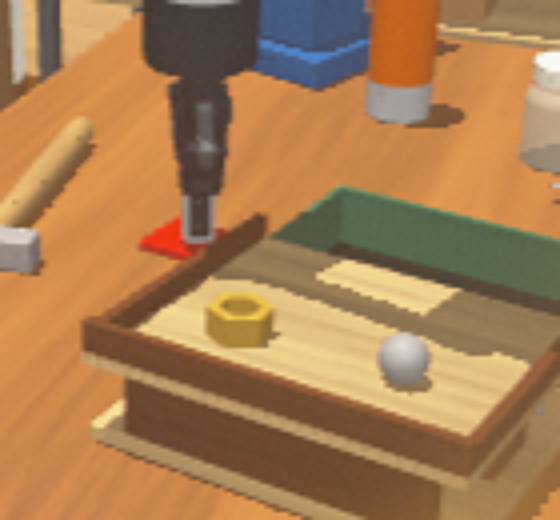

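The tips now rest on the pad at about (200,240) in the crop, with the nut and ball still on the board. I'll keep pressing.

Emit:
servo_tool(series="1 0 0 .003 0 0 0;1 0 0 .006 0 0 0;1 0 0 .009 0 0 0;1 0 0 .011 0 0 0;1 0 0 .011 0 0 0;1 0 0 .011 0 0 0")

```text
time_s: 4.03
eef_pos: [0.6365, -0.11, 0.0436]
eef_rot: [-0.0, 0.976, 0.217, -0.001]
wrist_force: [-4.3, 0.9, 9.2]
opening: -0.0
grasp_force: 4.3
```

Emit:
servo_tool(series="1 0 0 .002 0 0 0;1 0 0 .003 0 0 0;1 0 0 .003 0 0 0;1 0 0 .003 0 0 0;1 0 0 .003 0 0 0;1 0 0 .003 0 0 0;1 0 0 .003 0 0 0;1 0 0 .003 0 0 0;1 0 0 .003 0 0 0;1 0 0 .003 0 0 0;1 0 0 .003 0 0 0;1 0 0 .003 0 0 0")

```text
time_s: 5.03
eef_pos: [0.6366, -0.1098, 0.0408]
eef_rot: [-0.001, 0.976, 0.217, -0.0]
wrist_force: [-5.2, 2.6, 9.8]
opening: -0.0
grasp_force: 4.8
```

```bash
python3 - <<'E'
from h import *
s=cam("side");P=pts(s);o=ctrl.get_obs();print(o["wrist_force"])
for v in range(158,168): print(v,[ (P[v,x]*1000).round().tolist() for x in (255,259)])
cv2.imwrite("pics/p3.png",cv2.resize(s["img"][100:250,210:390],None,fx=4,fy=4)[:,:,::-1])
E
```

```text
[-5.39919832  3.22086069 10.26296917]
158 [[645.0, -100.0, 71.0], [635.0, -103.0, 71.0]]
159 [[646.0, -101.0, 67.0], [634.0, -100.0, 69.0]]
160 [[646.0, -101.0, 64.0], [636.0, -107.0, 63.0]]
161 [[646.0, -102.0, 60.0], [634.0, -101.0, 63.0]]
162 [[645.0, -99.0, 59.0], [633.0, -100.0, 61.0]]
163 [[646.0, -102.0, 54.0], [633.0, -98.0, 59.0]]
164 [[645.0, -100.0, 52.0], [618.0, -58.0, 77.0]]
165 [[622.0, -40.0, 81.0], [615.0, -50.0, 78.0]]
166 [[620.0, -34.0, 81.0], [613.0, -46.0, 77.0]]
167 [[618.0, -30.0, 81.0], [613.0, -44.0, 75.0]]
```

View pics/p3.png

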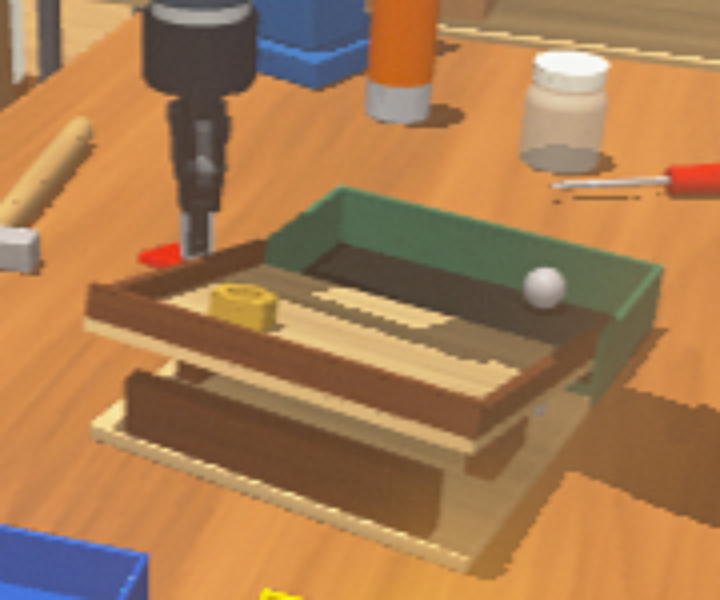

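The board is tilted, the ball is in the catch tray at about (545,288) and the nut is still on the board at (243,305). I'll release the board slowly and rise.

Emit:
servo_tool(series="1 0 0 .003 0 0 0;1 0 0 0 0 0 0;1 0 0 -.003 0 0 0;1 0 0 -.006 0 0 0;1 0 0 -.009 0 0 0;1 0 0 -.012 0 0 0;1 0 0 -.015 0 0 0;1 0 0 -.018 0 0 0;1 0 0 -.022 0 0 0;1 0 0 -.03 0 0 0;1 0 0 -.05 0 0 0;1 0 0 -.08 0 0 0")

```text
time_s: 6.08
eef_pos: [0.6347, -0.1096, 0.1177]
eef_rot: [-0.002, 0.976, 0.217, -0.003]
wrist_force: [0.5, 1.0, 0.4]
opening: -0.001
grasp_force: 0.0
```

Emit:
servo_tool(series="1 0 0 -.01 0 0 0;-.41 -.002 -.015 -.02 0 0 3;-.41 -.005 -.04 -.02 0 0 3;-.41 -.01 -.08 -.02 0 0 3;-.41 -.013 -.105 -.02 0 0 3;-.41 -.015 -.12 -.02 0 0 3;-.41 -.015 -.12 -.02 0 0 3")

```text
time_s: 6.67
eef_pos: [0.571, -0.0056, 0.1399]
eef_rot: [-0.0, 0.981, 0.193, -0.0]
wrist_force: [-0.4, 0.0, 0.1]
opening: 0.706
grasp_force: 0.0
```

```bash
python3 - <<'E'
from h import *
o=ctrl.get_obs();print(o["eef_pos"],o["wrist_force"],o["opening"])
s=cam("side");P=pts(s);img=s["img"]
hsv=cv2.cvtColor(img,cv2.COLOR_RGB2HSV);m=cv2.inRange(hsv,(20,150,60),(32,255,255));m[:160]=0;m[200:]=0;m[:,:240]=0;m[:,300:]=0
p=P[(m>0)&(s["z_map"]>0)];p=p[(p[:,2]>.05)&(p[:,2]<.1)];t=p[p[:,2]>.078];print(len(p),p[:,2].max(),t[:,:2].mean(0),(t[:,:2].min(0)+t[:,:2].max(0))/2,np.ptp(t[:,:2],axis=0))
uv=np.argwhere(m>0)
cv2.imwrite("pics/p4.png",cv2.resize(img[100:230,210:350],None,fx=4,fy=4)[:,:,::-1])
c=cam("top");cv2.imwrite("pics/p4t.png",c["img"][:,:,::-1])
E
```

```text
[ 0.57101806 -0.00556428  0.13989379] [-0.37592587  0.03529358  0.14061986] 0.7060017783163103
163 0.08500768647331336 [0.56480376 0.01461606] [0.56426522 0.01377715] [0.03402327 0.03834634]
```

View pics/p4.png

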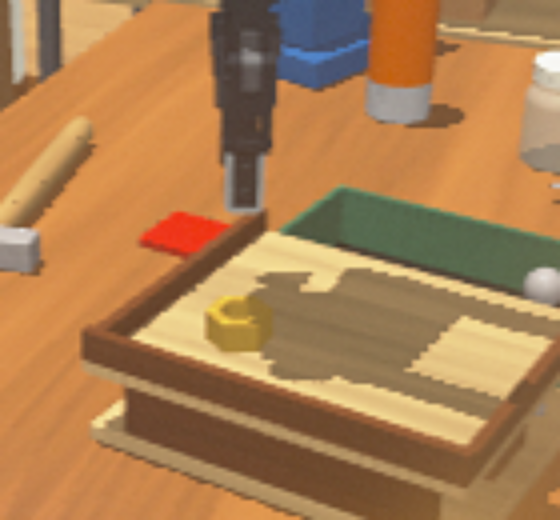

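The board is back level and the nut at about (238,322) has barely moved. I'll align over it and descend most of the way.

Emit:
servo_tool(series="-.41 0 -.01 0 0 0 0;-.41 0 -.021 0 0 0 0;-.41 0 -.021 .01 0 0 0;-.41 0 -.021 .025 0 0 0;-.41 0 -.021 .04 0 0 0;-.41 0 -.021 .052 0 0 0;-.41 0 -.021 .06 0 0 0;-.41 0 -.021 .06 0 0 0")

```text
time_s: 7.43
eef_pos: [0.5629, 0.0115, 0.0773]
eef_rot: [-0.001, 0.982, 0.191, -0.002]
wrist_force: [-0.1, 0.3, -0.5]
opening: 0.711
grasp_force: 0.0
```

```bash
python3 - <<'E'
from h import *
s=cam("side");P=pts(s);o=ctrl.get_obs();print(o["wrist_force"],o["eef_pos"])
Z=P[100:200,240:310].copy()
# nearest-to-camera gripper column: lowest finger point in front of nut
for u in range(260,284,3):
    col=[(v,(P[v,u]*1000).round().astype(int).tolist(),s["img"][v,u].tolist()) for v in range(160,182,3)];print(u,*col,sep="\n  ") if u in(266,272) else None
cv2.imwrite("pics/p5.png",cv2.resize(s["img"][110:220,210:350],None,fx=5,fy=5)[:,:,::-1])
E
```

```text
[-0.42254176  0.63692755  0.40536202] [0.56373732 0.01136896 0.07856492]
266
  (160, [553, 74, 158], [79, 63, 55])
  (163, [553, 73, 151], [87, 71, 63])
  (166, [553, 70, 142], [81, 63, 55])
  (169, [561, 48, 123], [185, 164, 135])
  (172, [560, 50, 116], [190, 167, 140])
  (175, [561, 48, 107], [201, 173, 129])
  (178, [560, 49, 100], [165, 149, 130])
  (181, [566, 31, 81], [189, 147, 57])
272
  (160, [570, -21, 113], [83, 65, 57])
  (163, [542, 64, 149], [84, 66, 56])
  (166, [541, 66, 142], [83, 68, 59])
  (169, [546, 50, 126], [82, 67, 55])
  (172, [546, 50, 119], [82, 65, 55])
  (175, [545, 50, 111], [84, 67, 56])
  (178, [545, 50, 103], [80, 64, 56])
  (181, [553, 26, 82], [163, 142, 103])
```

View pics/p5.png

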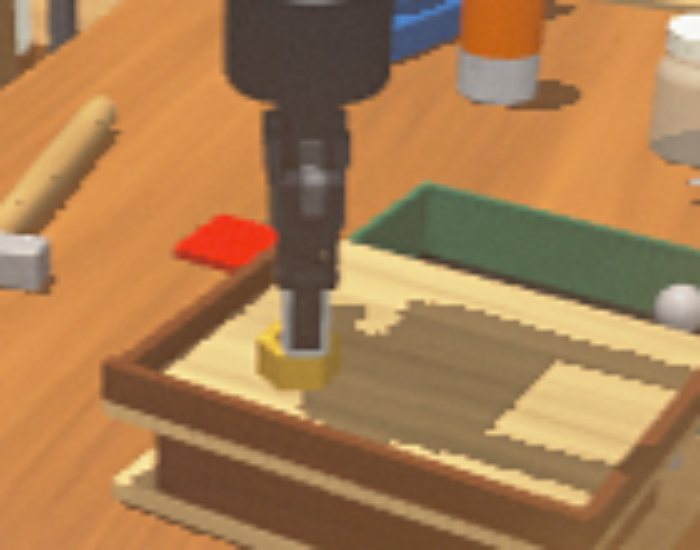

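The front finger's tip is at z≈0.097, straddling the nut at about (297,358) with clearance, and the tip moves forward as it closes. I'll lower 26 mm and close.

Emit:
servo_tool(series="-.41 0 -.002 .008 0 0 0;-.41 .001 -.002 .015 0 0 0;-.41 .001 -.002 .021 0 0 0;-.41 .001 -.002 .025 0 0 0;-.41 .001 -.002 .026 0 0 0;-.41 .001 -.002 .026 0 0 0")

```text
time_s: 7.98
eef_pos: [0.5644, 0.0136, 0.0535]
eef_rot: [-0.0, 0.981, 0.192, -0.0]
wrist_force: [-0.7, 0.1, -0.3]
opening: 0.705
grasp_force: 0.0
```

Emit:
servo_tool(series="-.2 0 0 0 0 0 0;0 0 0 0 0 0 0;.1 0 0 0 0 0 0;.2 0 0 0 0 0 0;.4 0 0 0 0 0 0;.6 0 0 0 0 0 0;1 0 0 0 0 0 0;1 0 0 0 0 0 0;1 0 0 0 0 0 0")

```text
time_s: 8.73
eef_pos: [0.5651, 0.0135, 0.0547]
eef_rot: [0.0, 0.981, 0.192, 0.0]
wrist_force: [-1.2, -0.2, 6.8]
opening: 0.403
grasp_force: 59.2
```

Emit:
servo_tool(series="1 0 0 -.005 0 0 0;1 0 0 -.02 0 0 0;1 0 0 -.045 0 0 0;1 0 0 -.07 0 0 0;1 0 0 -.085 0 0 0;1 0 0 -.09 0 0 0")

```text
time_s: 9.23
eef_pos: [0.5665, 0.0133, 0.147]
eef_rot: [0.001, 0.981, 0.192, 0.002]
wrist_force: [0.6, 0.1, -0.1]
opening: 0.404
grasp_force: 60.0
```

Emit:
servo_tool(series="1 .005 -.01 0 0 0 0;1 .015 -.028 0 0 0 0;1 .03 -.055 0 0 0 0;1 .045 -.083 0 0 0 0;1 .06 -.11 0 0 0 0;1 .075 -.138 0 0 0 0;1 .09 -.165 0 0 0 0;1 .105 -.192 0 0 0 0;1 .118 -.216 0 0 0 0;1 .126 -.23 0 0 0 0;1 .129 -.236 0 0 0 0;1 .129 -.236 0 0 0 0")

```text
time_s: 10.23
eef_pos: [0.5945, 0.282, 0.1424]
eef_rot: [0.0, 0.981, 0.193, -0.001]
wrist_force: [0.1, 0.0, -0.7]
opening: 0.408
grasp_force: 59.9
```

```bash
python3 - <<'E'
from h import *
s=cam("side");o=ctrl.get_obs();print(o["wrist_force"],o["eef_pos"],o["opening"])
P=pts(s);hsv=cv2.cvtColor(s["img"],cv2.COLOR_RGB2HSV);m=cv2.inRange(hsv,(18,130,60),(34,255,255))
p=P[(m>0)&(s["z_map"]>0)];p=p[(np.abs(p[:,0]-.595)<.06)&(np.abs(p[:,1]-.281)<.07)&(p[:,2]>.08)];print(len(p),p.min(0),p.max(0))
cv2.imwrite("pics/p6.png",s["img"][:,:,::-1])
E
```

```text
[-0.24633862 -0.25233182 -1.36441662] [0.59482667 0.28063504 0.14270973] 0.4101498365365852
125 [0.57512048 0.26365999 0.15142269] [0.6116421  0.29374634 0.17190393]
```

View pics/p6.png

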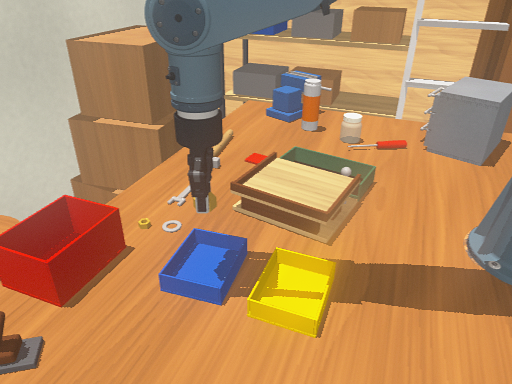

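The nut is held at about (203,205) over the blue tray, with its underside at z≈0.151 and the gripper over the tray centre. I'll lower about 0.14 m and release.

Emit:
servo_tool(series="1 0 0 .01 0 0 0;1 0 0 .03 0 0 0;1 0 0 .055 0 0 0;1 0 0 .08 0 0 0;1 0 0 .1 0 0 0;1 0 0 .115 0 0 0;1 0 0 .125 0 0 0;1 0 0 .132 0 0 0;1 0 0 .137 0 0 0;1 0 0 .139 0 0 0;1 0 0 .139 0 0 0")

```text
time_s: 11.2
eef_pos: [0.596, 0.2808, 0.0053]
eef_rot: [-0.0, 0.981, 0.192, 0.0]
wrist_force: [-0.8, 0.9, -0.6]
opening: 0.407
grasp_force: 60.0
```

Emit:
servo_tool(series="1 0 0 .002 0 0 0;1 0 0 .004 0 0 0;1 0 0 .006 0 0 0;1 0 0 .006 0 0 0")

```text
time_s: 11.53
eef_pos: [0.5954, 0.2809, -0.0012]
eef_rot: [-0.0, 0.981, 0.192, -0.0]
wrist_force: [0.8, 0.3, -1.2]
opening: 0.406
grasp_force: 60.0
```

Nearly on the floor. I'll open gently, then rise.

Emit:
servo_tool(series=".1 0 0 0 0 0 0;0 0 0 0 0 0 0;-.2 0 0 0 0 0 0;-.3 0 0 0 0 0 0;-.41 0 0 0 0 0 0;-.41 0 0 0 0 0 0;-.41 0 0 0 0 0 0;-.41 0 0 -.01 0 0 0;-.41 0 0 -.035 0 0 0;-.41 0 0 -.07 0 0 0;-.41 0 0 -.105 0 0 0;-.41 0 0 -.14 0 0 0")

```text
time_s: 12.53
eef_pos: [0.5953, 0.2807, 0.141]
eef_rot: [0.0, 0.981, 0.192, -0.0]
wrist_force: [0.5, 0.5, 0.3]
opening: 0.703
grasp_force: 0.0
```

Emit:
servo_tool(series="-.41 0 0 -.02 0 0 0;-.41 0 0 -.03 0 0 0;-.41 0 0 -.03 0 0 0;-.41 0 0 -.03 0 0 0")

```text
time_s: 12.87
eef_pos: [0.5952, 0.2807, 0.1686]
eef_rot: [0.0, 0.981, 0.191, -0.0]
wrist_force: [-0.8, -0.3, -0.9]
opening: 0.703
grasp_force: 0.0
```

```bash
python3 - <<'E'
from h import *
s=cam("side");cv2.imwrite("pics/p7.png",s["img"][:,:,::-1])
P=pts(s);hsv=cv2.cvtColor(s["img"],cv2.COLOR_RGB2HSV);m=cv2.inRange(hsv,(18,130,60),(34,255,255))
p=P[(m>0)&(s["z_map"]>0)];p=p[(np.abs(p[:,0]-.595)<.06)&(np.abs(p[:,1]-.281)<.07)];print(len(p),p.min(0),p.max(0))
E
```

```text
318 [0.57590503 0.26030157 0.00333229] [0.61092823 0.30083662 0.02598036]
```

View pics/p7.png

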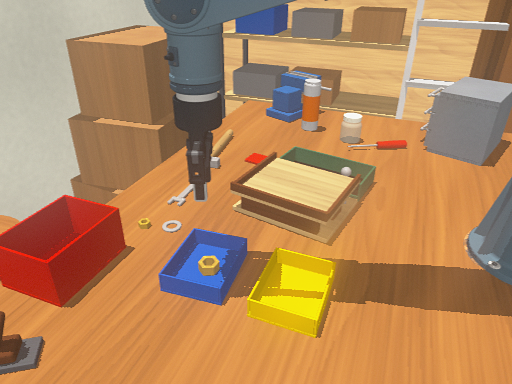

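The nut lies in the blue tray at (208,265), the ball is in the catch tray at (346,171), the board is level and the gripper is clear.

```bash
python3 -c "
from bench import ctrl
print(ctrl.hand_in())"
```

```text
the job is handed in; nothing more can be done
None
```

Job handed in (no verdict was returned): the last picture shows the ball in the green catch tray, the nut flat in the blue tray and the board level. The reported TCP height put the fingertips about 35 mm lower than the camera did, so I set heights by camera and force.

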